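Feed the rivet tin down the loading lane

TASK

With the fingertips, push the green-lidded rivet tin along the wooden board and down the lane between the two aluminium rails until it sits square against the rubber-faced stop at the far end. Neither the tin nor the gripper may touch either rail, and the tin is only pushed, from outside: never straddle it with the fingers, grip it, tip it or lift it. Leave the two thread spools and the roll of black tape beside the board where they are, and finish clear of everything.

Things in the scene. Friction and masses are not known exactly. Their poses are not given: they have to be found in the camera images.
- rivet_tin: small hinged tin with a dark green lid (fixed shut), 64 mm (its x) by 98 mm (its y) by 26 mm tall, about 0.16 kg, loose on the board. Origin: centre of its underside. It starts before the lane mouth, up to 30 mm off the centre line and 0.25 rad askew; its x axis points roughly along the lane, so its long sides (98 mm) lie across the lane
- lane_board: fixed wooden board, 330 mm (x) by 190 mm (y), on the table; origin at the centre of its underside, top at z = 6 mm. Its x axis is the direction of the lane, y = 0 the lane's centre line. The lane runs from x = -5 mm (mouth) to x = +145 mm (stop) and is 118 mm wide, 10 mm to spare on either side of a centred tin. Before the mouth the board is open. The tin's origin is at x = +113 mm, y = 0 when home
- rail_left: fixed aluminium guide rail, 12 mm wide, 154 mm long, 16 mm tall above the board (top 22 mm above the table); it lies along the lane at y from +59 to +71 mm of the board, x from -5 to +149 mm. Origin: on the board's top at board x = 0, y = +65 mm
- rail_right: the like rail on the other side, at y from -59 to -71 mm of the board. Origin: on the board's top at board x = 0, y = -65 mm
- lane_mouth (a point): middle of the lane's mouth, on the board's top (between the near ends of the rails); axes as the board's
- stop_face (a point): the stop is a dark wooden bar with a rubber face across the lane's end, its top 24 mm above the table; this point is the middle of the rubber face's foot, on the board's top; axes as the board's
- black_thread: small wooden spool of black thread, about 44 x 53 mm, 36 mm tall, loose, standing on the table beside the board; must not be moved. Origin: centre of its underside
- tape_roll: roll of black tape lying flat, 59 mm across, 19 mm tall, loose, standing on the table beside the board; must not be moved. Origin: centre of its underside
- brown_thread: wooden spool of brown thread, about 59 x 54 mm, 48 mm tall, loose, standing on the table beside the board; must not be moved. Origin: centre of its underside

How it is judged:
By the outcome, as a careful person would: the job done as asked, in the order asked, and still so for the second after the job is handed in, with the robot touching nothing.
It also fails if it takes over 72 s, if anything falls off the work surface, if the arm or the gripper's body presses on something with over 40 N, if the wrist force passes 120 N, or if a joint passes its speed limit or range.

ROBOT

A 7-joint arm with a two-finger parallel gripper is mounted at the origin on a cart in front of the work surface, level with it; the furniture and walls round the work are solid. World frame = base frame: x ahead of the robot, y to its left, z up, the work surface at z = 0. Lengths are in m, angles in rad, forces in N, time in s.
With the tool pointing down it reaches from about 0.4 to 0.875 m from the base axis. Payload 19.3 kg.
Tool frame: the origin (TCP) lies midway between the tips of the shut fingers; the grasp point (between the pads) lies 19 mm behind it; z points along the fingers, y is the line along which they close (so a half turn about z gives the same grasp; the last joint's range is limited). The gripper opens to 85 mm and grips with 20 to 120 N. Pads are 22 mm wide; open, the fingers measure 114 mm over their backs; the gripper's body (76 mm by 85 mm) begins 54 mm behind the grasp point. The pads swing forward as they close: fully open they stand 13 mm farther back than shut.
Start: joints at [-1.338, 0.521, -0.036, 1.599, 0.021, 1.021, -0.113], TCP at [0.186, 0.597, 0.231] pointing down, gripper open.
Joint ranges: [-2.91, 2.91], [-0.3, 2.13], [-1.5, 1.42], [0.17, 2.43], [-1.26, 4.41], [0.16, 1.93], [-2.52, 2.52]. Speed limits (rad/s): [1.89, 1.89, 2.39, 2.39, 3.01, 3.01, 3.01].

INTERFACE

Orientations are given as [roll, pitch, yaw] about the fixed x, y, z axes, in that order (R = Rz(yaw) Ry(pitch) Rx(roll)).
In Python, from workcell import * gives the robot as it stands. The module is installed in compiled form; this text tells all that it offers.
- The arm moves only by the tool play_rows, never from a script. Its argument "deltas" is a list of rows, each a list of 7 numbers: the shift along the tool's x, y, z in units of 500 mm (1.0 is 500 mm), then the turn, a rotation vector about the tool's x, y, z in units of 120 degrees (1.0 is 120 degrees), then the closure, from 0 (fully open) to 1 (shut). A call has 1 to 10 rows; each row is the pose to reach, as a shift and turn from the pose commanded when the call began, along the tool's axes at that moment; what a row does not reach only later rows make up. A row lasts 1/10 s, in which the tool goes at most 50 mm and 8.59 degrees, less where a joint would pass 70% of its speed; a pose out of reach is approached as far as the arm can. A call with a number of a shift or a turn outside -1 to 1 is refused whole. A call with a gripper value outside its range is refused whole. The fingers move at their own pace and stop on an object; "newtons" is the grip in N (left out, the last holds). Time passes only in rows, so rows that repeat a pose let the fingers close. It gives the time, the measured TCP pose, the force, the opening and the grip force at its end, in the units of the state.
- observe(): the state, without advancing time (a new reading comes with each control period).
- grab_frame(name): name is "scene" or "top"; returns the picture (384x512x3 uint8, red, green, blue); there is no depth.
- get_calibration(name): a dict with "fovy" (degrees; the focal length in pixels is half the picture's height over the tangent of half this angle, whatever the lens; pixels are square), "cx", "cy" (the principal point, pixels), "xyz" and "rotation" of the camera in the world. Camera axes: x right, y down, z forward; pixel columns grow to the right and rows downward; lengths in m; the calibration is good to about 2 mm. A picture is of the moment at which its call begins. get_calibration takes no time and is no camera call.
- job_done(): hands the job in; it is judged then, once.
The state is a dict: "clock": time; "qpos": joint angles; "qd": joint speeds; "joint_efforts": joint torques, N m; "position": TCP position; "tool_rot": TCP orientation; "force": force on the tool from outside, world axes, zero at the start; "moment": the same for the moment, N m; "grip_width": finger opening in m; "finger_force": force on a finger pad.
Only numpy, scipy, OpenCV 4.12 (cv2) and the standard library are available. Lean on these libraries where they do the work, as an engineer would, in place of code of your own. Each camera call takes 0.05 s, during which the arm holds its last target. There are 200 camera calls.

## Working session

There is one attempt and no reset: what is moved stays moved. The work goes in short steps, Python scripts to look and compute and a tool call to move; the robot and the scene stay as the last step left them, time stands still between calls to the robot, and variables do not carry over. Pictures are saved under pics/ and viewed, at most 10 in all, crops included, and the job is handed in when it is done.

Besides the shell and the picture viewer there is one more tool, called after "Emit:" as name(argument=value, ...) on one line, values as JSON. play_rows: Moves the arm, as the interface text tells. Its arguments: {"type":"object","properties":{"deltas":{"type":"array"},"newtons":{"type":"number"}},"required":["deltas"]}

```bash
mkdir -p pics; python3 - <<'E'
from workcell import *
import cv2
for n in ("top","scene"):
    im=grab_frame(n); cv2.imwrite(f"pics/{n}0.png",im[:,:,::-1]); print(get_calibration(n))
print(observe())
E
```

```text
{'fovy': 44.561385461964875, 'cx': 250.09424854133874, 'cy': 195.78630130686497, 'xyz': array([0.48906617, 0.00232515, 0.91722386]), 'rotation': array([-3.05153373,  0.03273185, -1.59559779])}
{'fovy': 53.172249869222256, 'cx': 253.17604525450596, 'cy': 197.45697692799456, 'xyz': array([ 0.03110347, -0.25601963,  0.62668036]), 'rotation': array([-2.32152606, -0.00348242, -1.13715856])}
{'clock': 0.1, 'qpos': array([-1.33821393,  0.52192888, -0.03629142,  1.59993761,  0.02119554,
        1.0211131 , -0.11280435]), 'qd': array([ 0.00035457, -0.00152776,  0.00119168, -0.00101466, -0.00101355,
       -0.0003304 ,  0.00037622]), 'joint_efforts': array([ 4.47892933e-03, -9.28473687e+01,  1.98448531e+00, -3.70524645e+01,
        1.82067405e-02,  5.36291016e-03,  1.53790290e-05]), 'position': array([0.18632298, 0.59626828, 0.2308044 ]), 'tool_rot': array([-3.14059399e+00,  8.44839189e-05,  2.83876116e+00]), 'force': array([ 0.74544573,  0.68473817, -0.72824836]), 'moment': array([-0.0019688 , -0.0480034 ,  0.02608569]), 'finger_force': 0.0, 'grip_width': 0.08501754835809348}
```

View pics/top0.png

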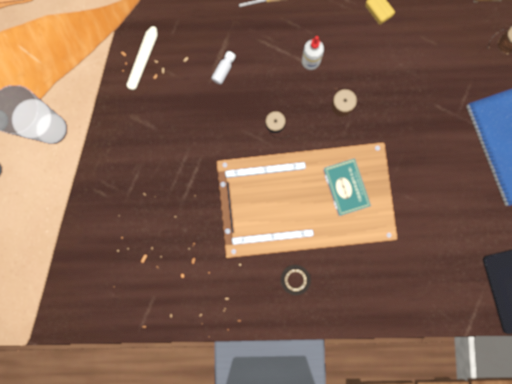

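View pics/scene0.png

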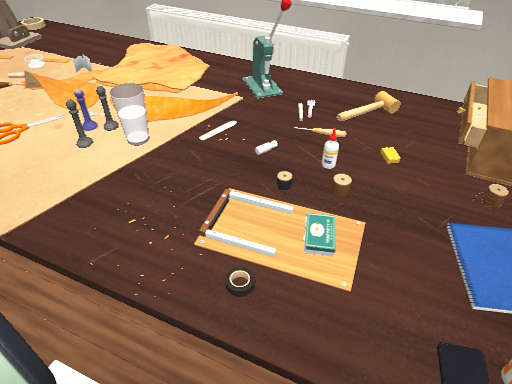

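The top view shows the board with corners near (217,160), (384,143), (397,240) and (226,258). The lane runs to image left, the tin is at (347,187), the spools at (275,121) and (345,100), and the tape at (295,280). Next I fit the poses.

```bash
cat > h.py <<'E'
import numpy as np, cv2
from scipy.spatial.transform import Rotation as R
from scipy.optimize import least_squares
from workcell import *
def cam(n):
    c=get_calibration(n); f=192/np.tan(np.radians(c['fovy']/2))
    return c,f,R.from_euler('xyz',c['rotation']).as_matrix()
def unproj(uv,z,n='top'):
    c,f,M=cam(n); uv=np.atleast_2d(uv).astype(float)
    d=np.c_[(uv[:,0]-c['cx'])/f,(uv[:,1]-c['cy'])/f,np.ones(len(uv))]@M.T
    return (c['xyz']+d*((z-c['xyz'][2])/d[:,2])[:,None])[:,:2]
def quad(mask,z,n='top'):
    cs,_=cv2.findContours(mask,cv2.RETR_EXTERNAL,cv2.CHAIN_APPROX_NONE)
    c=max(cs,key=cv2.contourArea)[:,0,:]
    P=unproj(c,z,n); (cx,cy),(w,h),a=cv2.minAreaRect((P*1000).astype(np.float32))
    return np.array([cx,cy]),(w,h),a
def masks(im):
    hsv=cv2.cvtColor(im,cv2.COLOR_RGB2HSV)
    g=cv2.inRange(hsv,(75,80,40),(100,255,200)); b=cv2.inRange(hsv,(8,90,120),(25,255,255))
    return g,b
def tin(im,n='top'):
    g,_=masks(im)
    if n=='top': g[:, :215]=0; g[:,420:]=0; g[:130]=0; g[265:]=0
    else: g[:190]=0; g[300:]=0; g[:,:190]=0;g[:,380:]=0
    return quad(cv2.morphologyEx(g,cv2.MORPH_CLOSE,np.ones((15,15))),.032,n)
E
python3 - <<'E'
from h import *
for n in ('top','scene'):
    im=cv2.imread(f'pics/{n}0.png')[:,:,::-1].copy(); g,b=masks(im)
    if n=='top': b[:,:205]=0;b[:135]=0;b[265:]=0;b[:,410:]=0
    else: b[:185]=0;b[290:]=0;b[:,:185]=0;b[:,375:]=0
    b|=g if n=='scene' else 0
    if n=='scene': b[:185]=0;b[290:]=0;b[:,:185]=0;b[:,375:]=0
    print(n,'board',quad(cv2.morphologyEx(b,cv2.MORPH_CLOSE,np.ones((9,9))),.006,n),'tin',tin(im,n))
im=cv2.imread('pics/top0.png')[135:290,205:410]
cv2.imwrite('pics/crop0.png',cv2.resize(im,None,fx=3.9,fy=3.8,interpolation=cv2.INTER_CUBIC))
for nm,p,z in (('black',(275,121),.036),('brown',(345,100),.048),('tape',(295,280),.019)): print(nm,unproj(p,z))
E
```

```text
top board (array([555.40447998, -77.70101929]), (208.1538543701172, 334.6869812011719), 4.6624321937561035) tin (array([ 581.99383545, -153.87696838]), (81.08641052246094, 48.97779846191406), 15.678590774536133)
scene board (array([551.15820312, -78.26118469]), (210.7602081298828, 337.30230712890625), 4.706906318664551) tin (array([ 576.00616455, -158.51264954]), (101.9405517578125, 58.56641387939453), 16.084001541137695)
black [[ 0.71169314 -0.02203075]]
brown [[ 0.74462314 -0.1546646 ]]
tape [[ 0.40888714 -0.05116752]]
```

View pics/crop0.png

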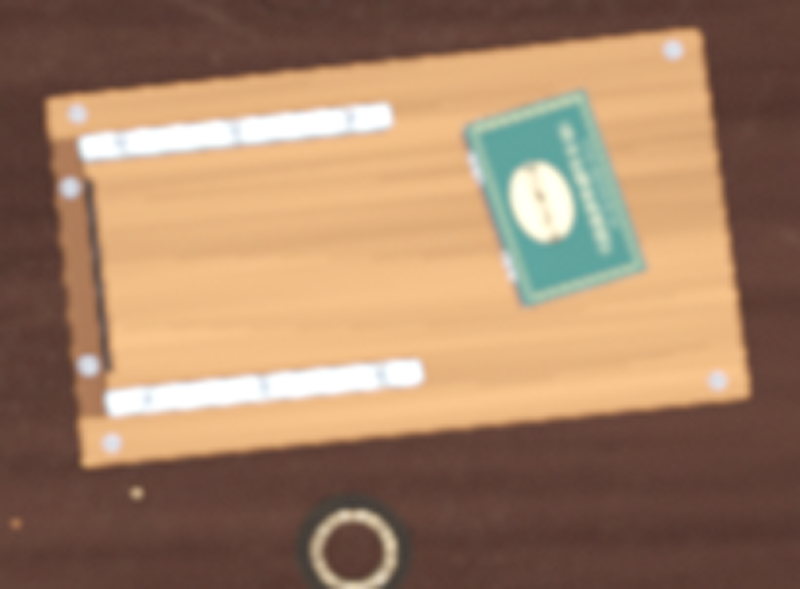

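The crop puts the board corners at (46,98), (702,28), (750,398) and (83,467). The tin lid corners are at (585,90), (467,127), (523,305) and (645,268), and the rail mouth ends near (392,115) and (422,372).

```bash
cat >> h.py <<'E'
def crop(uv,o=(205,135),s=(3.9,3.8)): return (np.array(uv,float)+.5)/s-.5+o
def fit(P,L):   # world pts P ~ pose(L)
    r=least_squares(lambda q:(R.from_euler('z',q[2]).as_matrix()[:2,:2]@np.array(L,float).T+q[:2,None]-P.T).ravel(),[*P.mean(0),1.6],x_scale=[.01,.01,.1])
    return r.x,r.fun.reshape(2,-1).T*1000
E
python3 - <<'E'
from h import *
# board axes: x to image left(+y world); y left of it = -x world (image down)
B=unproj(crop([(46,98),(702,28),(750,398),(83,467)]),.006)
qb,e=fit(B,[(.165,-.095),(-.165,-.095),(-.165,.095),(.165,.095)]); print(qb,e.round(1).tolist())
Rl=unproj(crop([(78,137),(390,103),(393,128),(80,160),(105,393),(421,360),(424,384),(107,416)]),.022)
qr,e=fit(Rl,[(.149,-.071),(-.005,-.071),(-.005,-.059),(.149,-.059),(.149,.059),(-.005,.059),(-.005,.071),(.149,.071)]);print(qr,e.round(1).tolist())
T=unproj(crop([(585,90),(467,127),(523,305),(645,268)]),.032)
qt,e=fit(T,[(-.032,-.049),(.032,-.049),(.032,.049),(-.032,.049)]);print(qt,e.round(1).tolist())
for q in (qb,qr):
    print('tin in board',R.from_euler('z',q[2]).as_matrix()[:2,:2].T@(qt[:2]-q[:2])*1000,qt[2]-q[2])
E
```

```text
[ 0.56207145 -0.07760692  1.6500859 ] [[-0.2, -0.4], [-0.5, 1.0], [0.0, -0.2], [0.7, -0.5]]
[ 0.56183824 -0.07716203  1.65098203] [[-0.0, -0.6], [-0.5, 0.5], [0.4, 0.6], [-0.2, -0.8], [0.3, -0.3], [0.1, 0.6], [0.1, 0.6], [-0.1, -0.6]]
[ 0.58228928 -0.15394555  1.83822739] [[2.4, -1.0], [2.4, 2.9], [-2.5, 0.3], [-2.3, -2.2]]
tin in board [-77.70017937 -14.10779009] 0.1881414967521271
tin in board [-78.17492618 -14.23498302] 0.18724535910505447
```

```bash
cat >> h.py <<'E'
QB=np.array([.5619,-.0773,1.6506])
def b2w(x,y):
    return R.from_euler('z',QB[2]).as_matrix()[:2,:2]@[x,y]+QB[:2]
def w2b(p): return (R.from_euler('z',QB[2]).as_matrix()[:2,:2].T@(np.array(p)[:2]-QB[:2]))
def delta(bx,by,z,yaw_rel,frm=None):
    s=observe() if frm is None else frm
    M=R.from_euler('xyz',s['tool_rot']); t=np.r_[b2w(bx,by),z]
    T=R.from_euler('xyz',[np.pi,0,QB[2]+yaw_rel])
    d=M.inv().apply(t-s['position'])/.5; r=(M.inv()*T).as_rotvec()/np.radians(120)
    return np.r_[d,r].round(4).tolist()
def stat():
    s=observe(); b=w2b(s['position'])*1000
    print('t',s['clock'],'board mm',b.round(1),'z',s['position'][2].round(4),'rot',s['tool_rot'].round(4),'F',s['force'].round(1),'w',s['grip_width'])
E
python3 - <<'E'
from h import *
print(delta(-.078,-.100,.20,np.pi/2))
E
```

```text
[-1.3625, -1.1318, 0.0629, -0.0005, -0.0001, -0.1827]
```

Emit:
play_rows(deltas=[[-0.68,-0.566,0.03,0,0,0,0.6],[-0.68,-0.566,0.03,0,0,0,0.6],[-0.68,-0.566,0.03,0,0,0,0.6],[-0.68,-0.566,0.03,0,0,0,0.6],[-0.68,-0.566,0.03,0,0,0,0.6],[-0.68,-0.566,0.03,0,0,0,0.6],[-0.68,-0.566,0.03,0,0,0,0.6],[-0.68,-0.566,0.03,0,0,0,0.6],[-0.68,-0.566,0.03,0,0,0,0.6],[-0.68,-0.566,0.03,0,0,0,0.6]])

```text
clock: 1.1
position: [0.429, 0.2199, 0.2162]
tool_rot: [-3.14, 0.001, 2.831]
force: [-0.8, 1.6, -0.6]
grip_width: 0.034
finger_force: 0.0
```

Emit:
play_rows(deltas=[[-0.68,-0.566,0.03,0,0,-0.18,0.6],[-0.68,-0.566,0.03,0,0,-0.18,0.6],[-0.68,-0.566,0.03,0,0,-0.18,0.6],[-0.68,-0.566,0.03,0,0,-0.18,0.6],[-0.68,-0.566,0.03,0,0,-0.18,0.6],[-0.68,-0.566,0.03,0,0,-0.18,0.6],[-0.68,-0.566,0.03,0,0,-0.18,0.6],[-0.68,-0.566,0.03,0,0,-0.18,0.6],[-0.68,-0.566,0.03,0,0,-0.18,0.6],[-0.68,-0.566,0.03,0,0,-0.18,0.6]])

```text
clock: 2.1
position: [0.6675, -0.1523, 0.2002]
tool_rot: [-3.139, -0.001, -3.073]
force: [-2.1, -0.1, -0.9]
grip_width: 0.0343
finger_force: 0.0
```

```bash
python3 - <<'E'
from h import *
stat(); print(delta(-.078,-.100,.03,np.pi/2)); print(delta(-.078,-.100,.014,np.pi/2))
E
```

```text
t 2.1 board mm [-83.1 -99.3] z 0.2002 rot [-3.1393e+00 -8.0000e-04 -3.0725e+00] F [-2.1 -0.1 -0.9] w 0.034320698743350364
[-0.0015, 0.0111, 0.3403, -0.0011, -0.0004, -0.0051]
[-0.0015, 0.0112, 0.3723, -0.0011, -0.0004, -0.0051]
```

Emit:
play_rows(deltas=[[0,0.01,0.1,0,0,-0.005,0.6],[0,0.01,0.2,0,0,-0.005,0.6],[0,0.01,0.28,0,0,-0.005,0.6],[0,0.01,0.33,0,0,-0.005,0.6],[0,0.01,0.36,0,0,-0.005,0.6],[0,0.01,0.378,0,0,-0.005,0.6],[0,0.01,0.378,0,0,-0.005,0.6],[0.01,0.01,0.378,0,0,-0.005,0.6],[0.02,0.01,0.378,0,0,-0.005,0.6],[0.03,0.01,0.378,0,0,-0.005,0.6]])

```text
clock: 3.1
position: [0.6513, -0.1428, 0.0134]
tool_rot: [-3.141, 0.001, -3.057]
force: [0.6, -0.4, -1.0]
grip_width: 0.034
finger_force: 0.0
```

```bash
python3 - <<'E'
from h import *
stat()
for n in ('scene',):
    im=grab_frame(n); cv2.imwrite('pics/s1.png',cv2.resize(im[150:310,180:390,::-1],None,fx=3.7,fy=3.7,interpolation=cv2.INTER_CUBIC))
print(delta(-.078,-.062,.011,np.pi/2))
E
```

```text
t 3.1 board mm [-72.4 -83.9] z 0.0134 rot [-3.1412e+00  1.3000e-03 -3.0571e+00] F [ 0.6 -0.4 -1. ] w 0.03402538738007254
[0.0421, -0.0107, 0.0043, -0.0001, 0.0002, 0.0021]
```

View pics/s1.png

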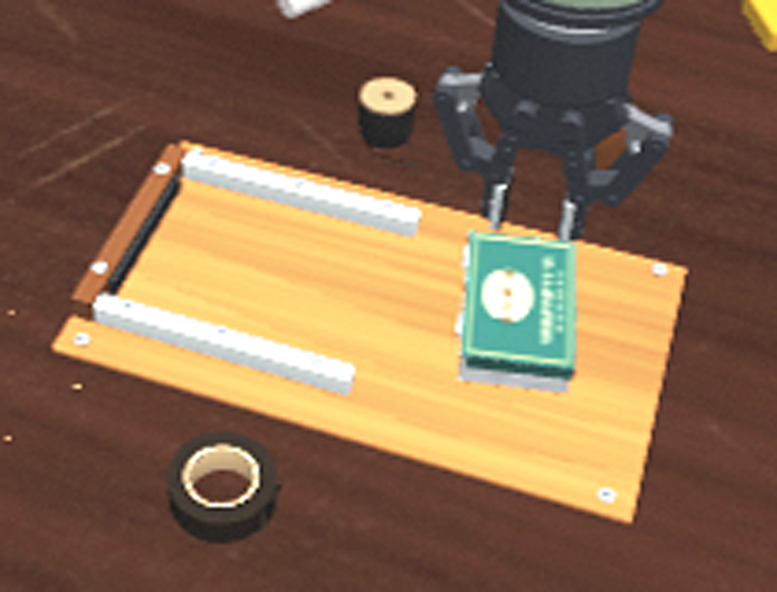

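The two fingertips, at (495,205) and (570,215) in the crop, stand just behind the tin's far short side, and the tin has not moved yet. I push slowly.

Emit:
play_rows(deltas=[[0.005,-0.01,0.004,0,0,0,0.6],[0.009,-0.01,0.004,0,0,0,0.6],[0.013,-0.01,0.004,0,0,0,0.6],[0.018,-0.01,0.004,0,0,0,0.6],[0.022,-0.01,0.004,0,0,0,0.6],[0.026,-0.01,0.004,0,0,0,0.6],[0.03,-0.01,0.004,0,0,0,0.6],[0.034,-0.01,0.004,0,0,0,0.6],[0.038,-0.01,0.004,0,0,0,0.6],[0.042,-0.01,0.004,0,0,0,0.6]])

```text
clock: 4.15
position: [0.6306, -0.1494, 0.0103]
tool_rot: [-3.142, -0.0, -3.057]
force: [0.6, 0.7, 0.2]
grip_width: 0.0343
finger_force: 0.4
```

```bash
python3 - <<'E'
from h import *
stat()
im=grab_frame('scene'); cv2.imwrite('pics/s2.png',cv2.resize(im[150:310,180:390,::-1],None,fx=3.7,fy=3.7,interpolation=cv2.INTER_CUBIC))
c,w,a=tin(im,'scene'); print(w2b(c/1000)*1000,w,a,np.degrees(QB[2])-90)
im=grab_frame('top'); cv2.imwrite('pics/t2.png',im[:,:,::-1])
E
```

```text
t 4.15 board mm [-77.4 -62.8] z 0.0103 rot [-3.1416 -0.     -3.0569] F [0.6 0.7 0.2] w 0.03430477632786996
[-78.7152554    5.67950479] (102.45156860351562, 59.9698371887207) 11.712140083312988 4.572413664293691
```

View pics/s2.png

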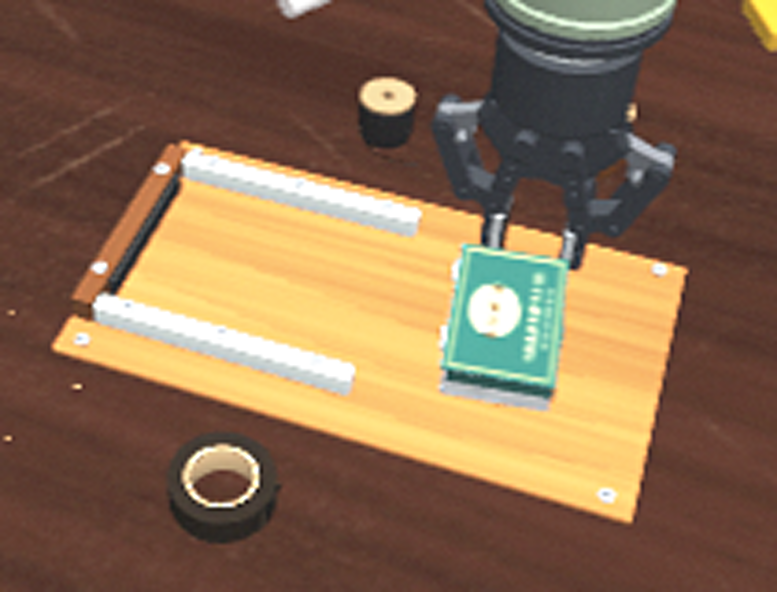

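Both fingertips touch the tin's far side, near (490,240) and (570,260). The tin is roughly centred with about 6° of yaw left. I back off and go behind it.

Emit:
play_rows(deltas=[[-0.02,0,0,0,0,0,0.6],[-0.05,0,0,0,0,0,0.6],[-0.05,0,-0.1,0,0,0,0.6],[-0.05,0,-0.18,0,0,0,0.6],[-0.05,0,-0.18,0,0,0,0.6]])

```text
clock: 4.75
position: [0.6592, -0.1478, 0.1058]
tool_rot: [-3.14, 0.008, -3.057]
force: [-0.0, 0.6, 0.5]
grip_width: 0.0342
finger_force: 0.0
```

```bash
python3 - <<'E'
from h import *
stat(); print(delta(-.155,0,.1,0))
E
```

```text
t 4.75 board mm [-78.  -91.3] z 0.1058 rot [-3.1397  0.0075 -3.057 ] F [-0.   0.6  0.5] w 0.034229191486303795
[0.1835, -0.1531, 0.0106, 0.0021, 0.0035, 0.7523]
```

Emit:
play_rows(deltas=[[0.18,-0.153,0,0,0,0.75,0.6],[0.18,-0.153,0,0,0,0.75,0.6],[0.18,-0.153,0,0,0,0.75,0.6],[0.18,-0.153,0,0,0,0.75,0.6],[0.18,-0.153,0,0,0,0.75,0.6],[0.18,-0.153,0,0,0,0.75,0.6],[0.18,-0.153,0,0,0,0.75,0.6],[0.18,-0.153,0,0,0,0.75,0.6],[0.18,-0.153,0,0,0,0.75,0.6],[0.18,-0.153,0,0,0,0.75,0.6]])

```text
clock: 5.75
position: [0.5733, -0.2309, 0.1002]
tool_rot: [3.141, 0.0, 1.721]
force: [-0.6, -0.2, 0.2]
grip_width: 0.0344
finger_force: 0.0
```

Emit:
play_rows(deltas=[[0,0,0,0,0,0.035,0.6],[0,0,0,0,0,0.035,0.6],[0,0,0,0,0,0.035,0.6]])

```text
clock: 6.05
position: [0.5729, -0.2309, 0.1002]
tool_rot: [-3.141, 0.0, 1.656]
force: [-0.1, -0.1, 0.1]
grip_width: 0.0341
finger_force: 0.0
```

```bash
python3 - <<'E'
from h import *
stat(); print(delta(-.155,0,.011,0))
im=grab_frame('top')[135:290,205:410,::-1]
cv2.imwrite('pics/t3.png',cv2.resize(im,None,fx=3.9,fy=3.8,interpolation=cv2.INTER_CUBIC))
E
```

```text
t 6.05 board mm [-154.     1.3] z 0.1002 rot [-3.1414e+00  1.0000e-04  1.6561e+00] F [-0.1 -0.1  0.1] w 0.03411009390582829
[-0.0021, 0.0026, 0.1783, -0.0001, 0.0, 0.0026]
```

View pics/t3.png

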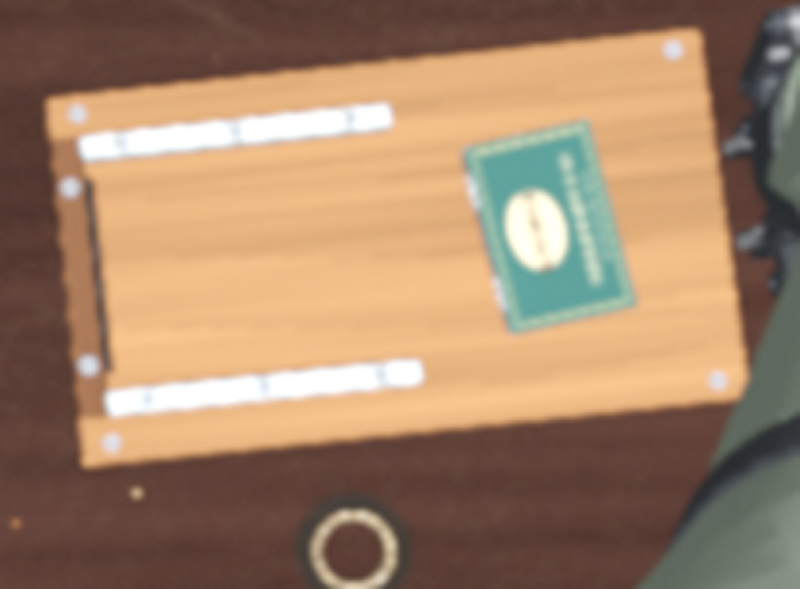

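The tin lid corners are now at (588,122), (466,148), (512,333) and (635,302). The gripper is clear behind the board at (760,190). I measure the tin, lower the fingers and start the rear push.

```bash
cat >> h.py <<'E'
def tinpose(c):
    T=unproj(crop(c),.032); q,e=fit(T,[(-.032,-.049),(.032,-.049),(.032,.049),(-.032,.049)])
    print('tin board mm',(w2b(q)*1000).round(1),'yaw',q[2]-QB[2])
E
python3 -c "
from h import *
tinpose([(588,122),(466,148),(512,333),(635,302)])"
```

```text
tin board mm [-74.   -0.2] yaw 0.12163781188547351
```

Emit:
play_rows(deltas=[[-0.002,0.002,0.08,0,0,0.002,0.6],[-0.002,0.002,0.14,0,0,0.002,0.6],[-0.002,0.002,0.178,0,0,0.002,0.6],[-0.002,0.002,0.178,0,0,0.002,0.6],[0.02,0.002,0.178,0,0,0.002,0.6],[0.04,0.002,0.178,0,0,0.002,0.6]])

```text
clock: 6.7
position: [0.5725, -0.2104, 0.0125]
tool_rot: [3.14, 0.0, 1.649]
force: [0.3, -0.8, -0.3]
grip_width: 0.0342
finger_force: 0.0
```

```bash
python3 - <<'E'
from h import *
stat(); print(delta(-.100,0,.011,0))
E
```

```text
t 6.7 board mm [-1.335e+02  1.000e-01] z 0.0125 rot [3.140e+00 2.000e-04 1.649e+00] F [ 0.3 -0.8 -0.3] w 0.034168489856842094
[0.067, 0.0, 0.0031, 0.0008, 0.0001, -0.0008]
```

Emit:
play_rows(deltas=[[0.008,0,0.003,0,0,0,0.6],[0.015,0,0.003,0,0,0,0.6],[0.022,0,0.003,0,0,0,0.6],[0.029,0,0.003,0,0,0,0.6],[0.036,0,0.003,0,0,0,0.6],[0.043,0,0.003,0,0,0,0.6],[0.05,0,0.003,0,0,0,0.6],[0.056,0,0.003,0,0,0,0.6],[0.062,0,0.003,0,0,0,0.6],[0.067,0,0.003,0,0,0,0.6]])

```text
clock: 7.7
position: [0.5693, -0.1774, 0.0098]
tool_rot: [3.142, 0.0, 1.649]
force: [0.4, 0.1, -0.4]
grip_width: 0.034
finger_force: 0.5
```

```bash
python3 - <<'E'
from h import *
stat(); print(delta(-.100,0,.011,0))
im=grab_frame('top')[135:290,205:410,::-1]
cv2.imwrite('pics/t4.png',cv2.resize(im,None,fx=3.9,fy=3.8,interpolation=cv2.INTER_CUBIC))
E
```

```text
t 7.7 board mm [-100.4    0.6] z 0.0098 rot [3.1415 0.     1.6488] F [ 0.4  0.1 -0.4] w 0.03404153537302554
[0.0008, 0.0012, -0.0024, 0.0, 0.0, -0.0009]
```

View pics/t4.png

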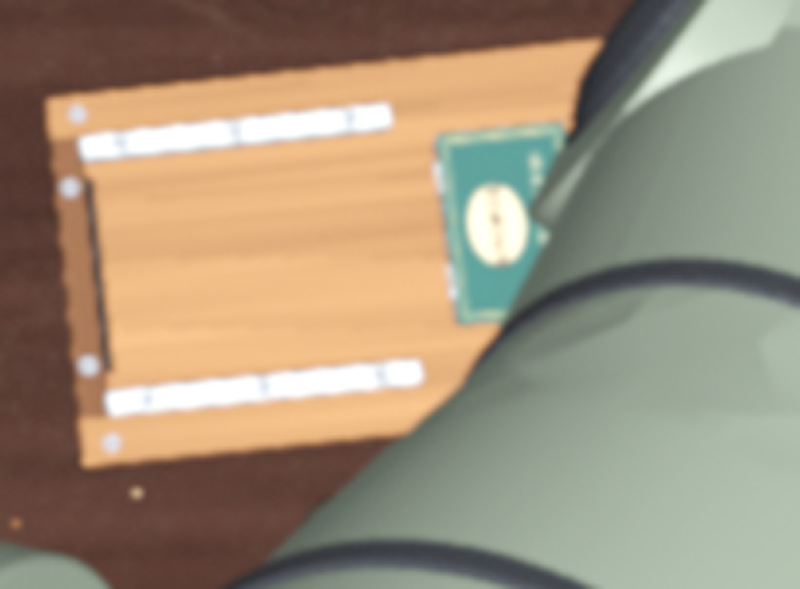

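The tin now looks square, with visible front corners at (437,138) and (459,324) and a rear corner at (560,124).

```bash
python3 - <<'E'
from h import *
def f(c,L):
    q,e=fit(unproj(crop(c),.032),L); print((w2b(q)*1000).round(1),q[2]-QB[2],e.round(1).tolist())
f([(437,138),(459,324),(560,124)],[(.032,-.049),(.032,.049),(-.032,-.049)])
# label centre as landmark: tin-frame offset from previous view
q,_=fit(unproj(crop([(588,122),(466,148),(512,333),(635,302)]),.032),[(-.032,-.049),(.032,-.049),(.032,.049),(-.032,.049)])
o=R.from_euler('z',q[2]).as_matrix()[:2,:2].T@(unproj(crop([(537,230)]),.032)[0]-q[:2]); print(o)
print(w2b(unproj(crop([(497,225)]),.032)[0])-o)
E
```

```text
[-55.6  -2.6] 0.0032904805292715 [[1.5, 1.7], [-3.1, 0.6], [1.6, -2.3]]
[0.00664274 0.00060034]
[-0.055294   -0.00396155]
```

Emit:
play_rows(deltas=[[0.008,-0.001,0,0,0,0,0.6],[0.018,-0.002,0,0,0,0,0.6],[0.028,-0.004,0,0,0,0,0.6],[0.038,-0.005,0,0,0,0,0.6],[0.048,-0.006,0,0,0,0,0.6],[0.058,-0.006,0,0,0,0,0.6],[0.066,-0.006,0,0,0,0,0.6],[0.072,-0.006,0,0,0,0,0.6]])

```text
clock: 8.55
position: [0.5635, -0.1416, 0.0098]
tool_rot: [3.142, 0.0, 1.649]
force: [-0.7, -1.4, 0.5]
grip_width: 0.0343
finger_force: 0.6
```

```bash
python3 - <<'E'
from h import *
stat()
im=grab_frame('top')[135:290,205:410,::-1]; s=grab_frame('scene')[170:300,180:390,::-1]
a=cv2.resize(im[:110],(700,375),interpolation=cv2.INTER_CUBIC); b=cv2.resize(s[10:80,:150],(700,225),interpolation=cv2.INTER_CUBIC) 
cv2.imwrite('pics/t5.png',cv2.resize(im,None,fx=3.9,fy=3.8,interpolation=cv2.INTER_CUBIC))
E
```

```text
t 8.55 board mm [-64.2   3.5] z 0.0098 rot [3.1415 0.     1.649 ] F [-0.7 -1.4  0.5] w 0.034279717001729694
```

View pics/t5.png

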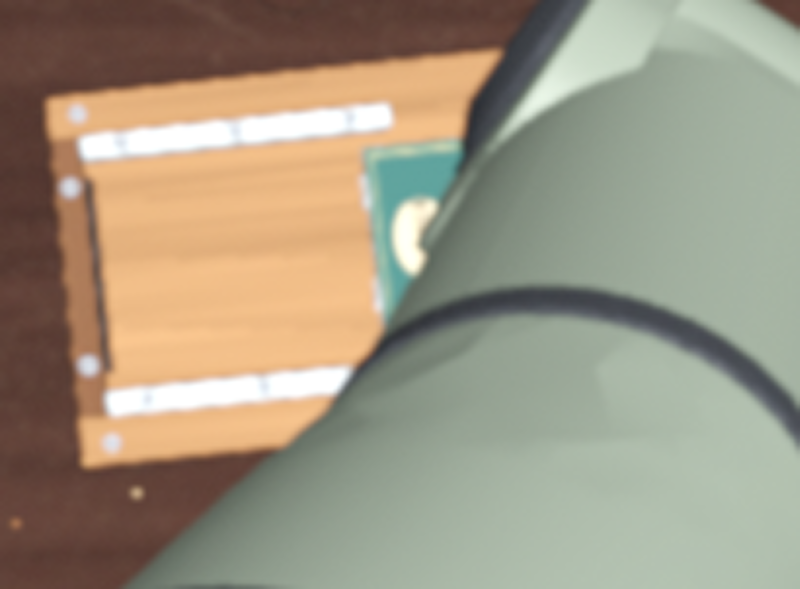

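The front far corner is now at (364,150), just inside the mouth, with a gap to the far rail at (380,125).

```bash
python3 - <<'E'
from h import *
for c in ((437,138),(364,150),(466,148)): print(w2b(unproj(crop([c]),.032)[0])*1000)
stat(); print(delta(-.025,.0025,.010,0),delta(.068,.002,.010,0))
E
```

```text
[-25.00713045 -49.81968131]
[ 10.89542649 -47.67253022]
[-38.37483706 -43.2882566 ]
t 8.65 board mm [-64.    3.5] z 0.0098 rot [-3.1415e+00 -3.0000e-04  1.6493e+00] F [-0.  -0.2 -0.6] w 0.03449156861850568
[0.0781, 0.002, -0.0004, -0.0001, -0.0001, -0.0006] [0.2641, 0.0027, -0.0004, -0.0001, -0.0001, -0.0006]
```

Emit:
play_rows(deltas=[[0.012,0,0,0,0,0,0.6],[0.026,0,0,0,0,0,0.6],[0.04,0,0,0,0,0,0.6],[0.054,0,0,0,0,0,0.6],[0.068,0,0,0,0,0,0.6],[0.082,0,0,0,0,0,0.6],[0.096,0,0,0,0,0,0.6],[0.11,0,0,0,0,0,0.6],[0.122,0,0,0,0,0,0.6],[0.13,0,0,0,0,0,0.6]])

```text
clock: 9.65
position: [0.5584, -0.0765, 0.0098]
tool_rot: [-3.142, -0.0, 1.649]
force: [-0.2, -1.4, 0.9]
grip_width: 0.0342
finger_force: 0.6
```

```bash
python3 - <<'E'
from h import *
stat(); print(delta(.060,.0035,.010,0))
a=grab_frame('top')[135:290,205:330,::-1]; b=grab_frame('scene')[175:275,190:300,::-1]
a=cv2.resize(a[:110],(450,396),interpolation=cv2.INTER_CUBIC); b=cv2.resize(b,None,fx=3.1,fy=3.96,interpolation=cv2.INTER_CUBIC)
cv2.imwrite('pics/t6.png',np.hstack([a,b]))
E
```

```text
t 9.65 board mm [1.1 3.4] z 0.0098 rot [-3.1416e+00 -1.0000e-04  1.6491e+00] F [-0.2 -1.4  0.9] w 0.03417705984226012
[0.1178, -0.0003, -0.0004, -0.0, -0.0001, -0.0007]
```

View pics/t6.png

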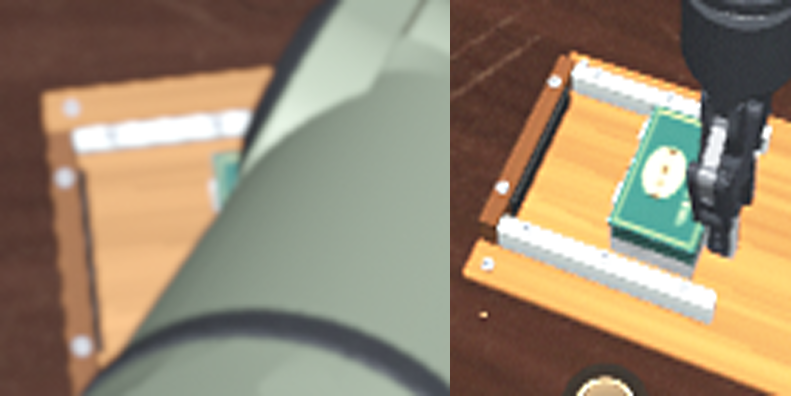

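The tin is in the lane, with gaps on both sides in the scene half and its front far corner at (214,154) in the top half. It is tracking parallel to the rails.

Emit:
play_rows(deltas=[[0.012,0,0,0,0,0,0.6],[0.026,0,0,0,0,0,0.6],[0.04,0,0,0,0,0,0.6],[0.054,0,0,0,0,0,0.6],[0.068,0,0,0,0,0,0.6],[0.08,0,0,0,0,0,0.6],[0.092,0,0,0,0,0,0.6],[0.102,0,0,0,0,0,0.6],[0.11,0,0,0,0,0,0.6],[0.118,0,0,0,0,0,0.6]])

```text
clock: 10.75
position: [0.5537, -0.0181, 0.0098]
tool_rot: [-3.142, 0.0, 1.649]
force: [1.3, -0.8, -0.2]
grip_width: 0.034
finger_force: 0.6
```

Emit:
play_rows(deltas=[[0.003,0,0,0,0,0,0.6],[0.006,0,0,0,0,0,0.6],[0.009,0,0,0,0,0,0.6],[0.012,0,0,0,0,0,0.6]])

```text
clock: 11.15
position: [0.5533, -0.0125, 0.0098]
tool_rot: [-3.141, 0.0, 1.648]
force: [0.7, -0.9, -1.0]
grip_width: 0.034
finger_force: 0.4
```

Emit:
play_rows(deltas=[[0.002,0,0,0,0,0,0.6],[0.004,0,0,0,0,0,0.6]])

```text
clock: 11.35
position: [0.5532, -0.0104, 0.0098]
tool_rot: [-3.142, -0.0, 1.649]
force: [-0.1, -0.4, -0.6]
grip_width: 0.0341
finger_force: 0.4
```

Emit:
play_rows(deltas=[[0.002,0,0,0,0,0,0.6],[0.003,0,0,0,0,0,0.6]])

```text
clock: 11.55
position: [0.5531, -0.0088, 0.0098]
tool_rot: [-3.142, -0.0, 1.649]
force: [1.8, -1.0, -0.4]
grip_width: 0.034
finger_force: 0.4
```

Emit:
play_rows(deltas=[[0.002,0,0,0,0,0,0.6],[0.003,0,0,0,0,0,0.6]])

```text
clock: 11.75
position: [0.5531, -0.0081, 0.0099]
tool_rot: [3.141, 0.001, 1.648]
force: [0.8, -7.3, -1.2]
grip_width: 0.0341
finger_force: 3.5
```

Stop contact (7 N). I add one small nudge to seat the tin square, then back off.

Emit:
play_rows(deltas=[[0.001,0,0,0,0,0,0.6],[0.001,0,0,0,0,0,0.6],[0.001,0,0,0,0,0,0.6]])

```text
clock: 12.05
position: [0.5531, -0.0081, 0.0099]
tool_rot: [3.141, 0.001, 1.648]
force: [1.1, -7.7, -0.8]
grip_width: 0.0339
finger_force: 3.7
```

Emit:
play_rows(deltas=[[-0.004,0,0,0,0,0,0.6],[-0.015,0,0,0,0,0,0.6],[-0.035,0,0,0,0,0,0.6],[-0.06,0,0,0,0,0,0.6],[-0.06,0,-0.06,0,0,0,0.6],[-0.06,0,-0.15,0,0,0,0.6],[-0.1,0,-0.25,0,0,0,0.6],[-0.2,0,-0.3,0,0,0,0.6],[-0.3,0,-0.3,0,0,0,0.6],[-0.4,0,-0.3,0,0,0,0.6]])

```text
clock: 13.05
position: [0.5681, -0.2011, 0.1612]
tool_rot: [3.139, 0.0, 1.649]
force: [1.1, 0.3, -0.6]
grip_width: 0.0341
finger_force: 0.0
```

Emit:
play_rows(deltas=[[-0.1,0,0,0,0,0,0.6],[-0.2,0,0,0,0,0,0.6],[-0.2,0,0,0,0,0,0.6],[-0.2,0,0,0,0,0,0.6]])

```text
clock: 13.45
position: [0.5745, -0.3006, 0.1595]
tool_rot: [-3.141, 0.0, 1.645]
force: [-0.9, 0.6, -1.0]
grip_width: 0.034
finger_force: 0.0
```

```bash
python3 - <<'E'
from h import *
stat()
im=grab_frame('top')[135:290,205:410,::-1]
cv2.imwrite('pics/t7.png',cv2.resize(im,None,fx=3.9,fy=3.8,interpolation=cv2.INTER_CUBIC))
E
```

```text
t 13.45 board mm [-223.6    5.3] z 0.1595 rot [-3.1409e+00  3.0000e-04  1.6454e+00] F [-0.9  0.6 -1. ] w 0.03399064626709898
```

View pics/t7.png

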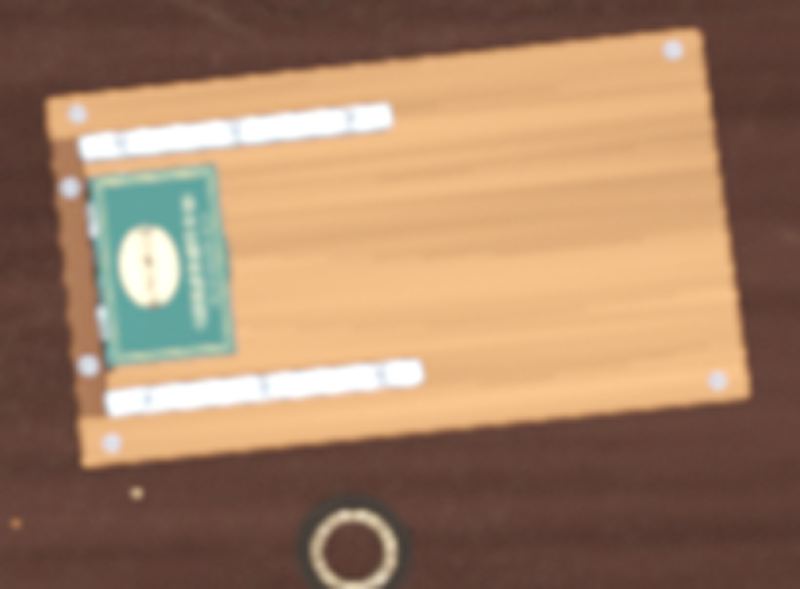

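The tin sits against the stop with corners at (216,166), (90,178), (110,365) and (235,353). It is parallel to the stop with gaps to both rails, the tape has not moved, and the gripper is out of view.

```bash
python3 - <<'E'
from h import *
tinpose([(216,166),(90,178),(110,365),(235,353)])
print(job_done())
E
```

```text
tin board mm [114.5  -0.8] yaw -0.004649973282726538
the job is handed in; nothing more can be done
None
```

The tin is home against the rubber-faced stop: the last picture puts it within about 2 mm of its home position and 0.005 rad of square, gaps to both rails showed in every check picture, the gripper finished clear, and the job was handed in at about 13.5 s.

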